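# Shut the lid of the filled gouge box

### The arm

A 6-joint arm with a two-finger parallel gripper is mounted at the origin on a cart in front of the work surface, level with it; the furniture and walls round the work are solid. World frame = base frame: x ahead of the robot, y to its left, z up, the work surface at z = 0. Lengths are in mm, angles in rad, forces in N, time in s.
With the tool pointing down it reaches from about 350 to 875 mm from the base axis. Payload 4.2 kg.
Tool frame: the origin (TCP) lies between the finger pads; the fingertips stand 25 mm ahead of it and the grasp point (between the pads) lies 6 mm ahead of it; z points along the fingers, y is the line along which they close (so a half turn about z gives the same grasp; the last joint's range is limited). The gripper opens to 85 mm and grips with 20 to 120 N. Pads are 22 mm wide; open, the fingers measure 114 mm over their backs; the gripper's body (76 mm by 85 mm) begins 54 mm behind the grasp point. The pads swing forward as they close: fully open they stand 13 mm farther back than shut.
Start: joints at [-0.969, 0.385, 0.008, 0, -1.194, -0.259], TCP at [210.093, -588.609, 230.012] pointing down, gripper open.
Joint ranges: [-3.14, 3.14], [-1.21, 2.06], [-1.07, 1.41], [-3.16, 2.05], [-2.99, -0.16], [-3.1, 3.1]. Speed limits (rad/s): [2.79, 2.79, 3.14, 3.14, 3.14, 3.14].

### API

Orientations are given as a unit quaternion [x, y, z, w].
In Python, from bench import read_state, get_image, job_done gives the robot as it stands.
- The arm moves only by the tool play_rows, never from a script. Its argument "series" is a list of rows, each a list of 6 numbers: the shift along the world's x, y, z in mm, then the turn, a rotation vector about the world's x, y, z in units of 6 degrees (1.0 is 6 degrees). A call has 1 to 20 rows; each row shifts and turns the commanded pose from where the row before left it; what a row does not reach is not made up. A row lasts 1/12 s, in which the tool goes at most 41.7 mm and 7.16 degrees, less where a joint would pass 70% of its speed; a pose out of reach is approached as far as the arm can. A call is refused whole if a number of a shift passes 41.7 or a number of a turn 1, either way. A call with a gripper value outside its range is refused whole. "gripper" is the opening, from 0 (shut) to 1 (fully open), set as the call begins (left out, the last holds). The fingers move at their own pace and stop on an object; the grip force is fixed at half the most. Time passes only in rows, so rows that do not move let the fingers close. It gives the time, the measured TCP pose, the force, the opening and the grip force at its end, in the units of the state.
- read_state(): the state, without advancing time (a new reading comes with each control period).
- get_image(name): name is "scene" or "side" or "wrist"; returns a dict with "image" (384x512x3 uint8, red, green, blue), "fx", "fy", "cx", "cy" (pixels), "eye" and "rotation" of the camera in the world. Camera axes: x right, y down, z forward; pixel columns grow to the right and rows downward; lengths in mm; the calibration is good to about 2 mm. A picture is of the moment at which its call begins. There is no depth.
- job_done(): hands the job in; it is judged then, once.
The state is a dict: "clock": time; "joints": joint angles; "joint_vel": joint speeds; "joint_efforts": joint torques, N m; "position": TCP position; "ee_rot": TCP orientation; "contact_force": force on the tool from outside, world axes, zero at the start; "wrist_torque": the same for the moment, N m; "gripper_width": finger opening in mm; "grasp_force": force on a finger pad.
Only numpy, scipy, OpenCV 4.12 (cv2) and the standard library are available. Lean on these libraries where they do the work, as an engineer would, in place of code of your own. Each camera call takes 0.05 s, during which the arm holds its last target. There are 200 camera calls.

### The job

Two wooden gouge boxes stand open on the bench; the carving tools have been put away in one of them. Lower the lid of that box gently, without letting it slam, until it is fully shut, and leave the empty box open just as it is.

Things in the scene. Friction and masses are not known exactly. Their poses are not given: they have to be found in the camera images.
- tool_box: The dark wooden box that holds three carving tools with wooden handles; fixed to the bench. 146 x 276 x 59 mm when shut. Origin: centre of its underside, on the bench top. Its x axis points from its front to its hinged back, y along its length, z up. The lid's hinge line runs along the box's y at x = +71 mm, z = +49 mm. The empty box is an identical one beside it.
- tool_box_lid (a joint): Lid of the filled box, rad: 0 = fully shut, lying on its stop; grows as the lid opens (about 1.57 = upright, 1.83 = the most). The lid is a flat board 9 mm thick and 276 mm long that reaches 134 mm forward of the hinge and then 8 mm more as a 6 mm thick lip. The hinge is stiff: the lid stays at whatever angle it is left and needs about 2 to 6 N at its pull to be moved.
- tool_box_handle (a point): Middle of the brass pull of the filled box: a round bar 10 mm thick and 110 mm long, parallel to the hinge, in the plane of the lid and 46 mm beyond the edge of its front lip (90 mm free between its two legs). It is 190 mm from the hinge line, at the level of the hinge (4 mm above it) when the lid is shut, i.e. then at x = -119 mm, z = 53 mm in the box's frame. On its way down it describes an arc about the hinge line.
- empty_box_handle (a point): Middle of the same brass pull on the lid of the empty box, which stays open.

How it is judged (in metres and radians):
At the end, for the whole second after the job is handed in: The lid of the box with the tools is shut to within 0.06 rad (11 mm at its pull), and the pull of the empty box is within 30 mm of where it was (value of joint tool_box_lid below 0.06 rad and distance of empty_box_handle from where it was at the start of the episode below 0.03 m); the robot touches nothing.
It fails at once if the lid of the filled box is slammed: it moves down faster than 2 rad/s, or faster than 1 rad/s over the last 0.2 rad before its stop (velocity of joint tool_box_lid below -2 rad/s or (value of joint tool_box_lid below 0.2 rad and velocity of joint tool_box_lid below -1 rad/s)).
It fails at once if the lid of the empty box is moved by more than 30 mm at its pull (distance of empty_box_handle from where it was at the start of the episode above 0.03 m).
It also fails if it takes over 38 s, if anything falls off the work surface, if the arm or the gripper's body presses on something with over 40 N, if the wrist force passes 120 N, or if a joint passes its speed limit or range.

## Working session

There is one attempt and no reset: what is moved stays moved. The work goes in short steps, Python scripts to look and compute and a tool call to move; the robot and the scene stay as the last step left them, time stands still between calls to the robot, and variables do not carry over. Pictures are saved under pics/ and viewed, at most 10 in all, crops included, and the job is handed in when it is done.

Besides the shell and the picture viewer there is one more tool, called as a command line: name --pt "numbers of a row" for each row, then --argument value for the rest. play_rows: Moves the arm, as the interface text tells. Its arguments: {"type":"object","properties":{"series":{"type":"array","items":{"type":"array","items":{"type":"number"}}},"gripper":{"type":"number"}},"required":["series"]}

```bash
mkdir -p pics
python3 - <<'E'
from bench import *
import cv2,numpy as np,pickle
d={n:get_image(n) for n in("scene","side")}
pickle.dump(d,open("d.pkl","wb"))
for n in d:
    cv2.imwrite(f"pics/{n}0.png",d[n]["image"][:,:,::-1]); print(n,{k:np.round(v,3).tolist() for k,v in d[n].items() if k!="image"})
print(read_state())
E
```

```text
scene {'fx': 472.386, 'fy': 472.386, 'cx': 252.925, 'cy': 190.679, 'eye': [-10.951, 535.19, 983.315], 'rotation': [-0.371, 0.862, -0.32, 0.134]}
side {'fx': 441.196, 'fy': 441.196, 'cx': 249.469, 'cy': 196.251, 'eye': [492.891, -813.862, 727.593], 'rotation': [0.898, -0.038, 0.017, -0.437]}
{'clock': 0.1, 'joints': array([-9.69410059e-01,  3.85508354e-01,  6.74406808e-03, -4.25547481e-04,
       -1.19399955e+00, -2.58573400e-01]), 'joint_vel': array([-1.92383792e-03, -3.73794267e-03,  1.72227845e-03, -3.84917062e-05,
       -4.10945854e-04,  1.26107312e-03]), 'joint_efforts': array([-6.89620811e-04, -3.93320525e+01,  1.88929743e+01,  4.19796780e+00,
       -2.54344312e-03,  2.33768567e-06]), 'position': array([ 209.90475596, -588.1358608 ,  229.00784543]), 'ee_rot': array([-1.70490921e-01,  9.85358736e-01,  9.76650014e-04, -2.30313311e-04]), 'contact_force': array([0.94207501, 0.04520356, 0.65109066]), 'wrist_torque': array([ 0.00688212, -0.03284961, -0.035173  ]), 'grasp_force': 0.0, 'gripper_width': 85.41540312094457}
```

View pics/scene0.png

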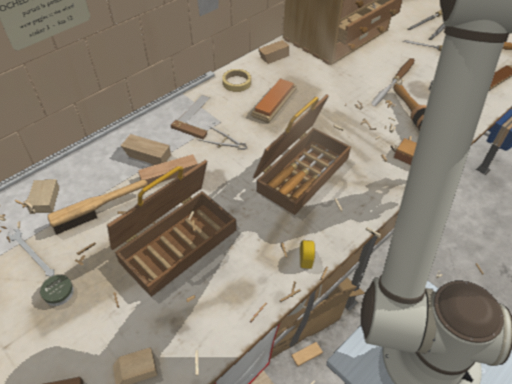

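View pics/side0.png

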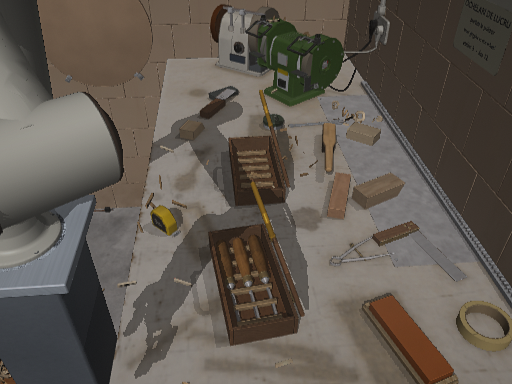

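The side view shows three tools with handles in the near box (pull about (252,182)-(272,238)). In the scene view that is the right-hand box, with its pull near (293,123)-(325,97). Next I measure the pull and the box corners.

```bash
cat > h.py <<'E'
import numpy as np,cv2
from scipy.spatial.transform import Rotation as R
def ray(c,p):
    v=R.from_quat(c["rotation"]).apply([(p[0]-c["cx"])/c["fx"],(p[1]-c["cy"])/c["fy"],1.]);return np.array(c["eye"]),v/np.linalg.norm(v)
def plane(c,p,z):
    e,v=ray(c,p);return e+v*(z-e[2])/v[2]
def tri(c1,p1,c2,p2):
    a,u=ray(c1,p1);b,v=ray(c2,p2)
    s=np.linalg.lstsq(np.c_[u,-v],b-a,rcond=None)[0];P=a+u*s[0];Q=b+v*s[1]
    return (P+Q)/2,np.linalg.norm(P-Q)
def proj(c,P):
    q=R.from_quat(c["rotation"]).inv().apply(np.array(P)-c["eye"]);return np.array([c["fx"]*q[0]/q[2]+c["cx"],c["fy"]*q[1]/q[2]+c["cy"]])
E
python3 - <<'E'
import pickle;from h import *
d=pickle.load(open("d.pkl","rb"))
out=[]
for n,(x0,y0,x1,y1) in dict(scene=(245,85,365,220),side=(195,165,315,350)).items():
    im=d[n]["image"];h=cv2.cvtColor(im,cv2.COLOR_RGB2HSV)
    m=cv2.inRange(h,(15,150,100),(30,255,255))
    k,l,st,ce=cv2.connectedComponentsWithStats(m)
    for i in range(1,k):
        if st[i,4]>25:
            pts=np.argwhere(l==i)[:,::-1]; r=cv2.minAreaRect(pts.astype(np.float32))
            print(n,st[i].tolist(),np.round(cv2.boxPoints(r),1).tolist(),np.round(ce[i],1))
    c=cv2.resize(im[y0:y1,x0:x1],None,fx=3.2,fy=3.2,interpolation=cv2.INTER_CUBIC)
    out.append(cv2.copyMakeBorder(c,0,592-c.shape[0],0,0,cv2.BORDER_CONSTANT))
cv2.imwrite("pics/crop1.png",np.hstack(out)[:,:,::-1])
E
```

```text
scene [139, 167, 44, 31, 197] [[135.8000030517578, 192.0], [179.1999969482422, 163.6999969482422], [182.5, 168.6999969482422], [139.0, 197.0]] [159.9 179.4]
scene [301, 241, 13, 27, 309] [[300.79998779296875, 266.8999938964844], [302.1000061035156, 240.60000610351562], [313.8999938964844, 241.10000610351562], [312.6000061035156, 267.5]] [307.2 253.7]
side [259, 90, 13, 36, 109] [[258.3999938964844, 90.5], [261.6000061035156, 89.5], [271.70001220703125, 124.80000305175781], [268.5, 125.69999694824219]] [265.3 107.8]
side [251, 182, 24, 57, 240] [[249.10000610351562, 183.10000610351562], [253.6999969482422, 181.3000030517578], [275.20001220703125, 236.39999389648438], [270.5, 238.1999969482422]] [262.2 209.5]
side [151, 206, 25, 29, 298] [[149.39999389648438, 212.0], [161.89999389648438, 202.10000610351562], [180.1999969482422, 225.0], [167.8000030517578, 235.0]] [164.6 216.9]
side [236, 250, 12, 25, 90] [[233.89999389648438, 251.3000030517578], [240.8000030517578, 249.10000610351562], [247.89999389648438, 271.79998779296875], [241.0, 274.0]] [241.5 263.9]
```

View pics/crop1.png

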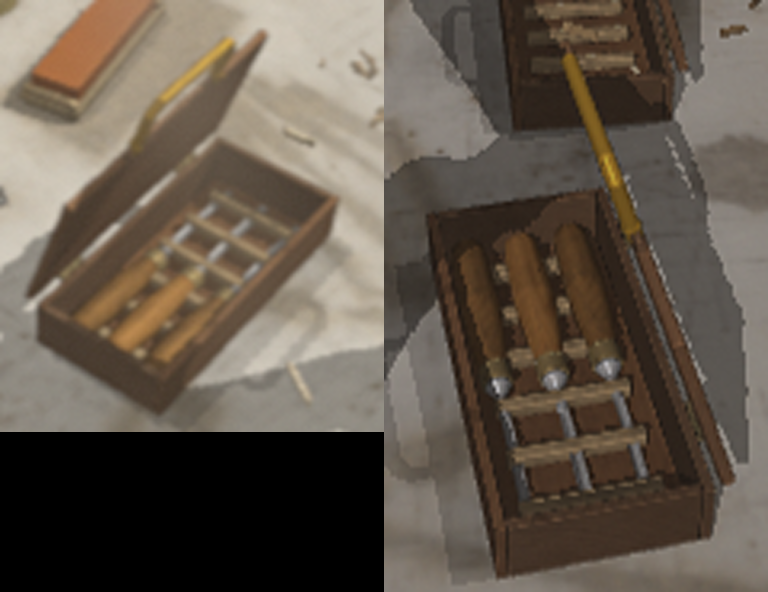

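Run:
```python
import pickle;from h import *
d=pickle.load(open("d.pkl","rb"));a,b=d["scene"],d["side"]
S=lambda x,y:(245+x/3.2,85+y/3.2);T=lambda x,y:(195+(x-384)/3.2,165+y/3.2)
f={}
for n,p,q in[("BL",(40,312),(600,192)),("FL",(165,380),(430,213)),("FR",(335,198),(497,520)),("BR",(220,140),(712,488)),("pullL",(158,95),(568,58)),("pullR",(232,42),(616,190)),("lidtipL",(70,205),(635,236)),("lidtipR",(265,32),(733,480))]:
    P,g=tri(a,S(*p),b,T(*q));f[n]=P;print(n,P.round(),round(g,1),plane(a,S(*p),50).round(),plane(b,T(*q),50).round())
for k in("BL","FL"):print(np.linalg.norm(f[k]-f[k[0]+"R"]))
print(np.linalg.norm(f["BL"]-f["FL"]),np.linalg.norm(f["pullL"]-f["pullR"]))
v=(f["BL"]+f["FL"]-f["BR"]-f["FR"]);print("yaw of y axis",np.degrees(np.arctan2(-v[0],v[1])))
```

```text
BL [583. -54.  41.] 3.4 [575. -48.  50.] [583. -62.  50.]
FL [459. -72.  47.] 4.4 [455. -70.  50.] [461. -74.  50.]
FR [ 495. -332.   49.] 2.2 [ 493. -332.   50.] [ 496. -332.   50.]
BR [ 619. -319.   45.] 4.1 [ 614. -314.   50.] [ 620. -321.   50.]
pullL [ 553. -149.  236.] 2.8 [ 696. -319.   50.] [574. 101.  50.]
pullR [ 569. -252.  222.] 0.5 [ 700. -429.   50.] [595. -61.  50.]
lidtipL [ 610. -131.   80.] 27.3 [ 648. -154.   50.] [ 602. -109.   50.]
lidtipR [ 621. -375.  133.] 9.4 [ 689. -465.   50.] [ 633. -317.   50.]
267.7623168832537
262.6973485815869
125.11277227644565 105.33180756605438
yaw of y axis 7.865774810794958
```

Filled box: centre about (539,-194), yaw about 7.9°, and pull at about (561,-200,229). That puts it 187 mm from the hinge (190 expected), so the lid is at about 1.30 rad. I'll grip the pull from above and follow the arc, starting with a move to above it.

play_rows --pt "0 0 33 0 0 0" --pt "0 0 33 0 0 0" --pt "0 0 34 0 0 0" --pt "25 28 0 0 0 1" --pt "25 28 0 0 0 1" --pt "25 28 0 0 0 1" --pt "25 28 0 0 0 1" --pt "25 28 0 0 0 1" --pt "25 28 0 0 0 1" --pt "25 28 0 0 0 1" --pt "25 28 0 0 0 1" --pt "25 28 0 0 0 1" --pt "25 28 0 0 0 1" --pt "25 28 0 0 0 1" --pt "25 28 0 0 0 1" --pt "25 28 0 0 0 1" --pt "25 24 0 0 0 0" --pt "0 0 0 0 0 0" --pt "0 0 0 0 0 0" --gripper 1

```text
clock: 1.68
position: [560.9, -199.0, 328.6]
ee_rot: [0.754, -0.657, -0.001, 0.001]
contact_force: [0.2, -0.9, 1.0]
gripper_width: 85.6
grasp_force: 0.0
```

Run:
```python
from bench import *
from h import *
c=get_image("wrist");s=read_state();import pickle;pickle.dump(c,open("w.pkl","wb"))
cv2.imwrite("pics/w1.png",c["image"][:,:,::-1])
r=R.from_quat(s["ee_rot"]);print(s["position"].round(1),r.as_matrix().round(3).tolist(),s["joints"].round(2))
h=cv2.cvtColor(c["image"],cv2.COLOR_RGB2HSV);m=cv2.inRange(h,(15,150,80),(30,255,255))
k,l,st,ce=cv2.connectedComponentsWithStats(m)
for i in range(1,k):
    if st[i,4]>100: print(st[i],ce[i].round(1),plane(c,ce[i],229).round(1))
```

```text
[ 560.2 -200.   329.1] [[0.134, -0.991, -0.002], [-0.991, -0.134, 0.0], [-0.001, 0.002, -1.0]] [-0.07  0.28  0.11 -0.   -1.39  0.21]
[246 122  18 106 862] [257.6 172.2] [ 560.7 -216.9  229. ]
```

View pics/w1.png

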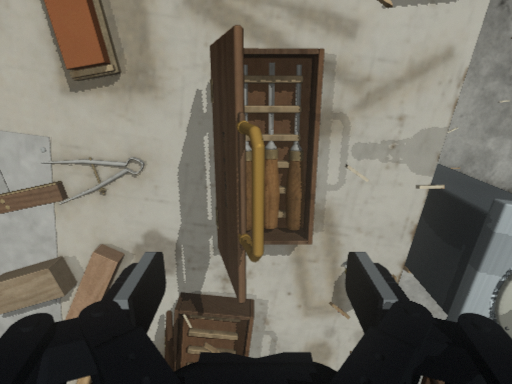

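The bar runs about (258,128)-(259,257) in the wrist view, parallel to the image's vertical, so the finger line is well aligned across it.

Run:
```python
from h import *;import pickle
c=pickle.load(open("w.pkl","rb"))
for z in(222,229,236):print(z,[plane(c,p,z).round(1).tolist() for p in((259,127),(259,192),(259,257))])
d=pickle.load(open("d.pkl","rb"));im=d["side"]["image"]
for p in((252.5,183),(262,209)): print(tri(c,(259,257 if p[1]<190 else 192),d["side"],p))
for p in((294.4,114.7),(306,106)): print(tri(c,(259,257 if p[0]<300 else 192),d["scene"],p))
```

```text
222 [[564.3, -251.3, 222.0], [556.9, -198.4, 222.0], [548.3, -137.8, 222.0]]
229 [[564.5, -252.1, 229.0], [557.3, -200.7, 229.0], [549.0, -141.7, 229.0]]
236 [[564.8, -252.8, 236.0], [557.7, -202.9, 236.0], [549.7, -145.7, 236.0]]
(array([ 550.96791956, -144.7111258 ,  233.12009625]), np.float64(3.2660658987462328))
(array([ 560.81492554, -196.37592365,  211.90867777]), np.float64(9.39645923658759))
(array([ 551.19754676, -146.45266683,  238.90509618]), np.float64(2.9872880343284662))
(array([ 559.49910413, -199.72274925,  230.5860213 ]), np.float64(5.066672712742846))
```

play_rows --pt "-2 1 -22 0 0 0" --pt "0 0 -25 0 0 0" --pt "0 0 -25 0 0 0" --pt "0 0 -20 0 0 0" --pt "0 0 0 0 0 0" --pt "0 0 0 0 0 0"

```text
clock: 2.23
position: [557.0, -200.7, 237.7]
ee_rot: [0.752, -0.659, -0.001, 0.001]
contact_force: [0.5, -0.2, 0.7]
gripper_width: 85.5
grasp_force: 0.0
```

play_rows --pt "0 0 0 0 0 0" --pt "0 0 0 0 0 0" --pt "0 0 0 0 0 0" --pt "0 0 0 0 0 0" --pt "0 0 0 0 0 0" --pt "0 0 0 0 0 0" --pt "0 0 0 0 0 0" --pt "0 0 0 0 0 0" --pt "0 0 0 0 0 0" --pt "0 0 0 0 0 0" --gripper 0

```text
clock: 3.07
position: [558.1, -199.6, 238.0]
ee_rot: [0.753, -0.658, -0.0, 0.0]
contact_force: [0.4, -0.1, -0.0]
gripper_width: -0.0
grasp_force: 0.0
```

Closed to width 0, so the bar isn't between the pads. Looking.

Run:
```python
from bench import *
from h import *
import pickle
w=get_image("wrist");s=get_image("side");c=get_image("scene");pickle.dump((w,s,c),open("e.pkl","wb"))
a=cv2.resize(s["image"][120:320,170:350],None,fx=2,fy=2);b=cv2.resize(c["image"][60:230,220:380],None,fx=2.35,fy=2.35)[:400]
b=cv2.resize(c["image"][60:230,220:380],(376,400))
cv2.imwrite("pics/m2.png",np.hstack([a,b])[:,:,::-1]);cv2.imwrite("pics/w2.png",w["image"][:,:,::-1])
```

```text
(no output)
```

View pics/w2.png

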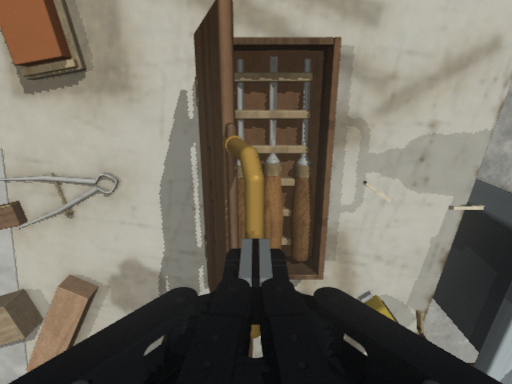

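View pics/m2.png

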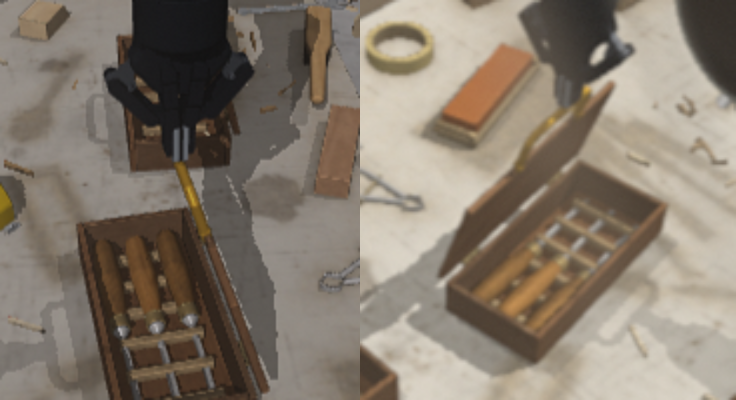

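The fingers closed just above the bar: in the wrist view it passes under the tips at (255,240). I'll get the bar line by intersecting view planes, which avoids relying on its ends.

Run:
```python
from h import *;import pickle
d=pickle.load(open("d.pkl","rb"));w1=pickle.load(open("w.pkl","rb"));w2,s2,c2=pickle.load(open("e.pkl","rb"))
def line(c,x0,y0,x1,y1,n):
    h=cv2.cvtColor(c["image"],cv2.COLOR_RGB2HSV);m=cv2.inRange(h,(17,150,90),(30,255,255));q=np.zeros_like(m);q[y0:y1,x0:x1]=m[y0:y1,x0:x1]
    p=np.argwhere(q)[:,::-1].astype(np.float32);vx,vy,x,y=cv2.fitLine(p,cv2.DIST_HUBER,0,.01,.01).ravel()
    e,a=ray(c,(x,y));_,b=ray(c,(x+50*vx,y+50*vy));N=np.cross(a,b);N/=np.linalg.norm(N)
    t=(p-[x,y])@[vx,vy];print(n,len(p),np.round([x+vx*t.min(),y+vy*t.min(),x+vx*t.max(),y+vy*t.max()],1));return N,N@e
def meet(A,B):
    D=np.cross(A[0],B[0]);D/=np.linalg.norm(D);
    return np.linalg.solve([A[0],B[0],[0,1,0]],[A[1],B[1],-199]).round(1),D.round(3)
L=dict(scene=line(d["scene"],290,92,330,122,"scene"),side=line(d["side"],248,180,266,221,"side"),w1=line(w1,240,145,275,240,"w1"))
print("s-s",meet(L["scene"],L["side"]),"sc-w",meet(L["scene"],L["w1"]),"si-w",meet(L["side"],L["w1"]))
M=dict(scene=line(c2,285,92,325,122,"scene2"),side=line(s2,256,200,272,226,"side2"),w=line(w2,235,175,280,236,"w2"))
print("s-s",meet(M["scene"],M["side"]),"sc-w",meet(M["scene"],M["w"]),"si-w",meet(M["side"],M["w"]))
t=[558,-199.6,213];print("tip proj",proj(c2,t),proj(s2,t),proj(w2,t))
```

```text
scene 18 [297.  114.  315.9  97.9]
side 177 [252.2 181.9 265.4 219.9]
w1 708 [258.  234.  258.1 145. ]
s-s (array([ 558.3, -199. ,  234.9]), array([-0.111,  0.994, -0.011])) sc-w (array([ 558. , -199. ,  235.4]), array([-0.137,  0.99 ,  0.029])) si-w (array([ 558. , -199. ,  236.1]), array([-0.136,  0.988,  0.08 ]))
scene2 5 [301. 111. 316.  98.]
side2 131 [258.6 200.8 268.4 225.6]
w2 870 [254.9 175.  255.1 235. ]
s-s (array([ 558.1, -199. ,  234.2]), array([-0.163,  0.985,  0.062])) sc-w (array([ 557.8, -199. ,  234.6]), array([ 0.135, -0.991, -0.016])) si-w (array([ 557.8, -199. ,  235.1]), array([ 0.135, -0.99 ,  0.032]))
tip proj [306.74500945 112.07997757] [258.12283362 209.25903044] [254.81333766 233.74123283]
```

Run:
```python
from h import *;import pickle
from bench import read_state
w2,s2,c2=pickle.load(open("e.pkl","rb"))
for z in(213,223,233,243):print(z,[proj(k,[558,-199.6,z]).round(1).tolist() for k in(c2,s2,w2)])
s=read_state();print(s["gripper_width"],s["grasp_force"],s["contact_force"])
a=cv2.resize(s2["image"][175:235,235:295],(390,390),interpolation=cv2.INTER_NEAREST);b=cv2.resize(c2["image"][80:130,285:335],(390,390),interpolation=cv2.INTER_NEAREST)
cv2.imwrite("pics/z3.png",np.hstack([a,b])[:,:,::-1])
```

```text
213 [[306.7, 112.1], [258.1, 209.3], [254.8, 233.7]]
223 [[307.1, 109.0], [258.2, 205.0], [254.8, 241.6]]
233 [[307.5, 105.8], [258.2, 200.7], [254.9, 250.4]]
243 [[307.9, 102.6], [258.3, 196.3], [254.9, 260.2]]
0.05244101375510285 0.0 [0.25345642 0.79788298 0.20376459]
```

View pics/z3.png

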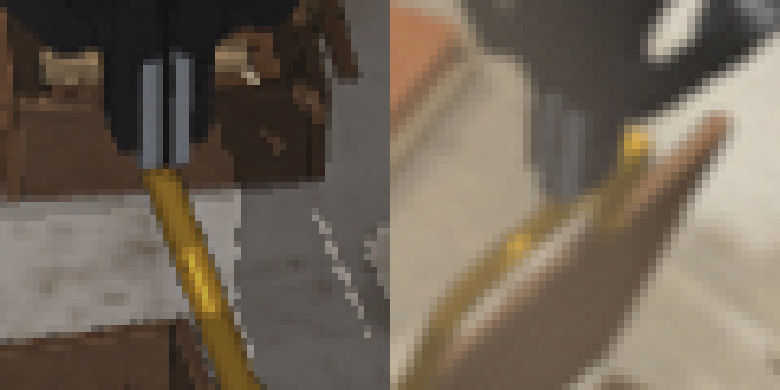

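The tips really sit at about z 233 in both views, resting at the bar's level, so the reach below the TCP is shorter than assumed. I'll reopen, go 17 mm lower and close again.

play_rows --pt "0 0 0 0 0 0" --pt "0 0 0 0 0 0" --pt "0 0 0 0 0 0" --pt "0 0 0 0 0 0" --pt "0 0 0 0 0 0" --pt "0 0 0 0 0 0" --pt "0 0 -6 0 0 0" --pt "0 0 -6 0 0 0" --pt "0 0 -5 0 0 0" --pt "0 0 0 0 0 0" --gripper 0.7

```text
clock: 4.05
position: [557.1, -199.4, 219.1]
ee_rot: [0.753, -0.659, -0.002, 0.001]
contact_force: [-0.6, 0.2, -0.5]
gripper_width: 59.5
grasp_force: 0.0
```

play_rows --pt "0 0 0 0 0 0" --pt "0 0 0 0 0 0" --pt "0 0 0 0 0 0" --pt "0 0 0 0 0 0" --pt "0 0 0 0 0 0" --pt "0 0 0 0 0 0" --pt "0 0 0 0 0 0" --pt "0 0 0 0 0 0" --pt "0 0 0 0 0 0" --pt "0 0 0 0 0 0" --gripper 0

```text
clock: 4.88
position: [558.4, -199.6, 221.4]
ee_rot: [0.753, -0.658, 0.0, -0.0]
contact_force: [0.6, 0.6, 2.1]
gripper_width: 7.6
grasp_force: 58.7
```

Gripped, but at 7.6 mm on a 10 mm bar it is only held by the tips. Regrip 9 mm lower.

play_rows --pt "0 0 0 0 0 0" --pt "0 0 0 0 0 0" --pt "0 0 0 0 0 0" --pt "0 0 0 0 0 0" --pt "0 0 0 0 0 0" --pt "0 0 -4 0 0 0" --pt "0 0 -5 0 0 0" --pt "0 0 0 0 0 0" --gripper 0.5

```text
clock: 5.55
position: [557.3, -199.4, 210.5]
ee_rot: [0.753, -0.659, -0.001, 0.001]
contact_force: [-0.4, -0.1, -0.2]
gripper_width: 42.7
grasp_force: 0.0
```

play_rows --pt "0 0 0 0 0 0" --pt "0 0 0 0 0 0" --pt "0 0 0 0 0 0" --pt "0 0 0 0 0 0" --pt "0 0 0 0 0 0" --pt "0 0 0 0 0 0" --pt "0 0 0 0 0 0" --pt "0 0 0 0 0 0" --pt "0 0 0 0 0 0" --pt "0 0 0 0 0 0" --gripper 0

```text
clock: 6.38
position: [558.3, -199.6, 212.2]
ee_rot: [0.753, -0.658, 0.0, -0.0]
contact_force: [0.2, -0.1, 0.5]
gripper_width: 7.7
grasp_force: 58.5
```

Firm grip, and the reading doesn't change with depth. First stretch of the arc: φ 1.32 → 1.0, slowly.

play_rows --pt "-4.8 -0.7 -1.5 0 0 0" --pt "-4.8 -0.7 -1.5 0 0 0" --pt "-4.8 -0.7 -1.5 0 0 0" --pt "-4.7 -0.6 -1.8 0 0 0" --pt "-4.7 -0.6 -1.8 0 0 0" --pt "-4.7 -0.6 -1.8 0 0 0" --pt "-4.5 -0.6 -2.2 0 0 0" --pt "-4.5 -0.6 -2.2 0 0 0" --pt "-4.5 -0.6 -2.2 0 0 0" --pt "-4.4 -0.6 -2.6 0 0 0" --pt "-4.4 -0.6 -2.6 0 0 0" --pt "-4.4 -0.6 -2.6 0 0 0" --pt "0 0 0 0 0 0"

```text
clock: 7.47
position: [501.4, -207.3, 187.1]
ee_rot: [0.753, -0.659, -0.001, 0.001]
contact_force: [2.8, -1.2, -0.2]
gripper_width: 8.1
grasp_force: 58.5
```

play_rows --pt "-3.8 -0.5 -2.8 0 0 0" --pt "-3.8 -0.5 -2.8 0 0 0" --pt "-3.8 -0.5 -2.8 0 0 0" --pt "-3.8 -0.5 -2.8 0 0 0" --pt "-3.5 -0.5 -3.1 0 0 0" --pt "-3.5 -0.5 -3.1 0 0 0" --pt "-3.5 -0.5 -3.1 0 0 0" --pt "-3.5 -0.5 -3.1 0 0 0" --pt "-3.2 -0.4 -3.5 0 0 0" --pt "-3.2 -0.4 -3.5 0 0 0" --pt "-3.2 -0.4 -3.5 0 0 0" --pt "-3.2 -0.4 -3.5 0 0 0" --pt "-2.8 -0.4 -3.8 0 0 0" --pt "-2.8 -0.4 -3.8 0 0 0" --pt "-2.8 -0.4 -3.8 0 0 0" --pt "-2.8 -0.4 -3.8 0 0 0" --pt "0 0 0 0 0 0"

```text
clock: 8.88
position: [449.7, -214.5, 133.9]
ee_rot: [0.753, -0.658, 0.0, -0.0]
contact_force: [5.8, -2.1, -3.6]
gripper_width: 7.7
grasp_force: 58.4
```

play_rows --pt "-2.2 -0.3 -4.1 0 0 0" --pt "-2.2 -0.3 -4.1 0 0 0" --pt "-2.2 -0.3 -4.1 0 0 0" --pt "-2.2 -0.3 -4.1 0 0 0" --pt "-1.9 -0.2 -4.3 0 0 0" --pt "-1.9 -0.2 -4.3 0 0 0" --pt "-1.9 -0.2 -4.3 0 0 0" --pt "-1.9 -0.2 -4.3 0 0 0" --pt "-1.5 -0.2 -4.5 0 0 0" --pt "-1.5 -0.2 -4.5 0 0 0" --pt "-1.5 -0.2 -4.5 0 0 0" --pt "-1.5 -0.2 -4.5 0 0 0" --pt "-1 -0.1 -4.6 0 0 0" --pt "-1 -0.1 -4.6 0 0 0" --pt "-1 -0.1 -4.6 0 0 0" --pt "-1 -0.1 -4.6 0 0 0" --pt "0 0 0 0 0 0"

```text
clock: 10.3
position: [422.7, -217.9, 63.8]
ee_rot: [0.753, -0.659, -0.0, 0.0]
contact_force: [2.5, -8.5, -2.8]
gripper_width: 7.7
grasp_force: 60.0
```

Run:
```python
from bench import *
from h import *
w=get_image("wrist");s=get_image("side");c=get_image("scene")
a=cv2.resize(s["image"][150:350,170:330],(376,470));b=cv2.resize(c["image"][60:260,220:380],(376,470))
cv2.imwrite("pics/m3.png",np.hstack([a,b])[:,:,::-1])
```

```text
(no output)
```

View pics/m3.png

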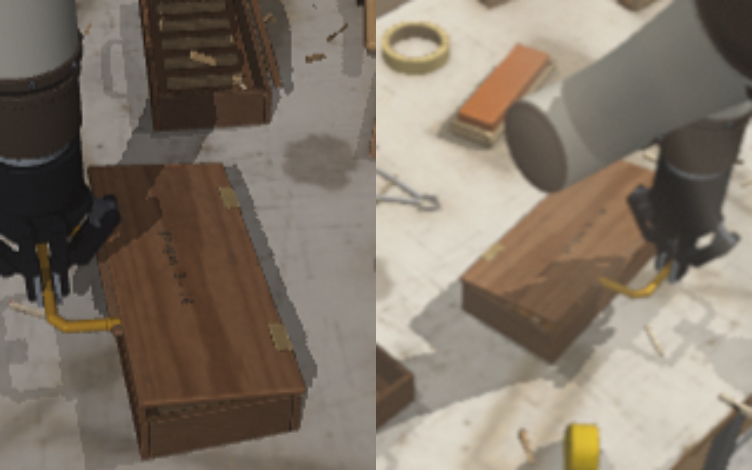

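The lid is nearly shut, the pull is well held and the empty box is untouched. Final slow stretch follows.

play_rows --pt "-0.6 0.1 -3 0 0 0" --pt "-0.6 0.1 -3 0 0 0" --pt "-0.5 0.1 -3 0 0 0" --pt "-0.4 0.1 -3 0 0 0" --pt "-0.4 0.1 -3 0 0 0" --pt "-0.3 0.1 -3 0 0 0" --pt "-0.2 0.1 -3 0 0 0" --pt "-0.1 0 -2.5 0 0 0" --pt "0 0 -2.5 0 0 0" --pt "0 0 0 0 0 0" --pt "0 0 0 0 0 0"

```text
clock: 11.37
position: [419.9, -218.1, 38.5]
ee_rot: [0.753, -0.658, 0.0, 0.001]
contact_force: [1.5, -13.0, -1.2]
gripper_width: 7.8
grasp_force: 61.1
```

play_rows --pt "0 0.2 -2 0 0 0" --pt "0 0.2 -2 0 0 0" --pt "0 0.2 -2 0 0 0" --pt "0 0 0 0 0 0" --pt "0 0 0 0 0 0"

```text
clock: 11.78
position: [419.7, -218.1, 33.0]
ee_rot: [0.753, -0.658, 0.0, 0.001]
contact_force: [1.7, -16.8, 3.7]
gripper_width: 7.7
grasp_force: 62.5
```

play_rows --pt "0 0 -1.5 0 0 0" --pt "0 0 -1.5 0 0 0" --pt "0 0 0 0 0 0" --pt "0 0 0 0 0 0"

```text
clock: 12.12
position: [419.7, -218.2, 32.6]
ee_rot: [0.753, -0.658, 0.0, 0.001]
contact_force: [-5.0, -11.5, 26.7]
gripper_width: 7.4
grasp_force: 64.7
```

The force rose to 27 N with the position stuck at the expected shut height: the lid is on its stop. Release and rise.

play_rows --pt "0 0 1 0 0 0" --pt "0 0 1 0 0 0" --pt "0 0 0 0 0 0" --pt "0 0 0 0 0 0" --pt "0 0 0 0 0 0" --pt "0 0 0 0 0 0" --gripper 0.4

```text
clock: 12.62
position: [419.5, -215.8, 31.2]
ee_rot: [0.753, -0.658, -0.001, 0.0]
contact_force: [0.0, -0.3, -0.1]
gripper_width: 33.7
grasp_force: 0.0
```

play_rows --pt "0 0 4 0 0 0" --pt "0 0 8 0 0 0" --pt "0 0 12 0 0 0" --pt "0 0 20 0 0 0" --pt "0 0 25 0 0 0" --pt "0 0 25 0 0 0" --pt "0 0 25 0 0 0" --pt "0 0 25 0 0 0" --pt "0 0 0 0 0 0" --pt "0 0 0 0 0 0"

```text
clock: 13.45
position: [421.0, -216.2, 178.0]
ee_rot: [0.753, -0.658, 0.002, -0.001]
contact_force: [0.0, 0.1, -0.9]
gripper_width: 33.7
grasp_force: 0.0
```

Run:
```python
from bench import *
from h import *
w=get_image("wrist");s=get_image("side")
a=s["image"];b=w["image"]
cv2.imwrite("pics/m4.png",np.hstack([a[60:360,150:350],cv2.resize(b,(400,300))])[:,:,::-1])
```

```text
(no output)
```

View pics/m4.png

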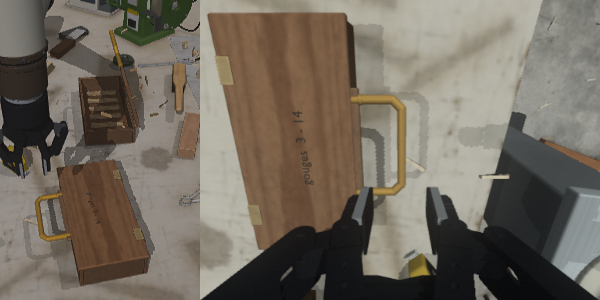

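The lid lies flat with the gripper clear. One numeric check of the pull height before handing in.

Run:
```python
from bench import *
from h import *
def line(c,P,half,n):
    u=proj(c,P);h=cv2.cvtColor(c["image"],cv2.COLOR_RGB2HSV);m=cv2.inRange(h,(15,140,80),(32,255,255));q=np.zeros_like(m)
    x,y=u.astype(int);hx,hy=half;q[y-hy:y+hy,x-hx:x+hx]=m[y-hy:y+hy,x-hx:x+hx]
    p=np.argwhere(q)[:,::-1].astype(np.float32);vx,vy,x,y=cv2.fitLine(p,cv2.DIST_HUBER,0,.01,.01).ravel()
    e,a=ray(c,(x,y));_,b=ray(c,(x+50*vx,y+50*vy));N=np.cross(a,b);print(n,len(p),u.round(),(round(float(x)),round(float(y))));return N/np.linalg.norm(N),(N/np.linalg.norm(N))@e
P=[420,-216,53]
A=[line(get_image("side"),P,(9,14),"side"),line(get_image("scene"),P,(9,9),"scene"),line(get_image("wrist"),[423,-235,53],(14,20),"wrist")]
for i,j in((0,1),(0,2),(1,2)):print(np.linalg.solve([A[i][0],A[j][0],[0,1,0]],[A[i][1],A[j][1],-216]).round(1))
```

```text
side 118 [189. 280.] (189, 279)
scene 56 [344. 181.] (344, 181)
wrist 31 [253. 164.] (255, 152)
[ 419.6 -216.    55.3]
[ 419.7 -216.    49.6]
[ 419.7 -216.    55. ]
```

The pull measures at z about 53-55 mm (53 when shut), so the lid is shut.

```bash
python3 -c "
from bench import *
print(job_done())"
```

```text
the job is handed in; nothing more can be done
None
```

I lowered the filled box's lid slowly onto its stop, let go with the gripper clear, left the empty box open and untouched, and handed the job in at about 14 s; the pull measured 50–55 mm high (53 when shut), but no verdict came back.

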